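Tip the orange case out of a packed rack

TASK

Get the orange case out of the tightly packed rack: draw its top forward until it leans out of the row towards the rest rail, then take hold of it, pull it free and set it down gently, upright and by itself, in the middle of the black mat. Leave the other four cases standing in their places in the rack and do not disturb the spray can or the mug.

Things in the scene. Friction and masses are not known exactly. Their poses are not given: they have to be found in the camera images.
- case_orange: orange hard plastic case, 90 (x, front to back) x 40 (y) x 170 (z) mm, 0.3 to 0.6 kg, evenly weighted; origin at the centre of its underside, z up along its height, front face (white label in a black frame) towards its -x. In one of the three middle places of the rack, 2 mm from its neighbours.
- case_blue: blue hard plastic case, 90 (x, front to back) x 40 (y) x 170 (z) mm, 0.3 to 0.6 kg, evenly weighted; origin at the centre of its underside, z up along its height, front face (white label in a black frame) towards its -x.
- case_green: green hard plastic case, 90 (x, front to back) x 40 (y) x 170 (z) mm, 0.3 to 0.6 kg, evenly weighted; origin at the centre of its underside, z up along its height, front face (white label in a black frame) towards its -x.
- case_grey_l: grey hard plastic case, 90 (x, front to back) x 40 (y) x 170 (z) mm, 0.3 to 0.6 kg, evenly weighted; origin at the centre of its underside, z up along its height, front face (white label in a black frame) towards its -x; the left end (+y) of the row.
- case_grey_r: grey hard plastic case, 90 (x, front to back) x 40 (y) x 170 (z) mm, 0.3 to 0.6 kg, evenly weighted; origin at the centre of its underside, z up along its height, front face (white label in a black frame) towards its -x; the right end (-y) of the row.
- rack: grey sheet-steel rack fixed to the table; five cases stand in it side by side along its y, 42 mm apart. Origin on the table under the middle of the row, x towards the back. Floor 6 mm thick; lip 6 mm above the floor at x = -50 mm; low rear stop, z = 60 mm, at x = 52 mm: the cases' upper backs are free. End cheeks at y = +-110 mm, 105 mm high (62 mm in front of x = -51 mm).
- rest_rail (a point): middle of the round steel rest rail, 12 mm thick, along the rack's y, 84 mm in front of the rack's origin, 52 mm above the table. A case whose top is drawn forward over its front foot by about 28 degrees overbalances and comes to lie on this rail, leaning about 35 degrees towards the rack's -x, its upper part clear in front of its neighbours.
- mat: black rubber mat, 180 x 180 x 4 mm, fixed flat on the table; origin under its centre
- spray_can: spray can, 59 mm thick, 198 mm tall, standing loose; origin at the centre of its underside
- tea_mug: green and white mug, 86 x 120 x 88 mm, standing loose; origin at the centre of its underside
There are look-alikes about, which are no part of the job. Several things have the shape of the case_orange; the one meant has the colours described above.

How it is judged (in metres and radians):
On the way:
1. the orange case leans forward in the rack by more than 27 degrees with its foot still on the rack floor (angle between case_orange's own z axis and vertical between 0.47 and 0.9 rad and z of case_orange in the frame of rack below 0.05 m and x of case_orange in the frame of rack between -0.05 and 0.05 m), for 0.2 s.
At the end, for the whole second after the job is handed in: The orange case stands on the mat, upright within 0.08 rad, its foot's centre within 40 mm of the mat's centre along each side of the mat, still and released; the other four cases stand in the rack within 0.12 rad of upright and within 25 mm of where they stood (angle between case_orange's own z axis and vertical below 0.08 rad and x of case_orange in the frame of mat between -0.04 and 0.04 m and y of case_orange in the frame of mat between -0.04 and 0.04 m and z of case_orange in the frame of mat between 0 and 0.008 m and linear speed of case_orange below 0.02 m/s and contact force between the fingers and case_orange below 0.05 N and angle between each of case_blue, case_green, case_grey_l, case_grey_r's own z axis and vertical below 0.12 rad and distance of each of case_blue, case_green, case_grey_l, case_grey_r from where it was at the start of the episode below 0.025 m); the robot touches nothing.
It fails at once if another case is tipped out of the row (angle between any of case_blue, case_green, case_grey_l, case_grey_r's own z axis and vertical above 0.45 rad or distance of any of case_blue, case_green, case_grey_l, case_grey_r from where it was at the start of the episode above 0.06 m).
It fails at once if the orange case is dropped or topples at the mat (horizontal distance between case_orange and mat below 0.15 m and contact force between the fingers and case_orange below 0.05 N and linear speed of case_orange above 0.4 m/s).
It fails at once if the spray can or the mug is shifted by more than 30 mm (distance of any of spray_can, tea_mug from where it was at the start of the episode above 0.03 m).
It also fails if it takes over 59 s, if anything falls off the work surface, if the arm or the gripper's body presses on something with over 40 N, if the wrist force passes 120 N, or if a joint passes its speed limit or range.

ROBOT

A 7-joint arm with a two-finger parallel gripper is mounted at the origin on the work surface; the furniture and walls round the work are solid. World frame = base frame: x ahead of the robot, y to its left, z up, the work surface at z = 0. Lengths are in mm, angles in rad, forces in N, time in s.
With the tool pointing down it reaches from about 400 to 850 mm from the base axis. Payload 4.5 kg.
Tool frame: the origin (TCP) lies midway between the tips of the shut fingers; the grasp point (between the pads) lies 19 mm behind it (robot.grip_depth is the distance from the TCP to the grasp point, in mm); z points along the fingers, y is the line along which they close (so a half turn about z gives the same grasp; the last joint's range is limited). The gripper opens to 88 mm and grips with 3 to 60 N. Pads are 18 mm wide; open, the fingers measure 123 mm over their backs; the gripper's body (75 mm by 187 mm) begins 45 mm behind the grasp point.
Start: joints at [-1.203, 0.689, -0.195, 1.565, 0.157, 0.902, -0.215], TCP at [204.753, 590.533, 238.743] pointing down, gripper open.
Joint ranges: [-3.01, 3.01], [-0.46, 2.08], [-1.47, 1.51], [0.13, 2.56], [-1, 4.14], [0.04, 2.09], [-2.66, 2.66]. Speed limits (rad/s): [2.57, 2.57, 3.14, 3.14, 3.14, 3.14, 3.14].

INTERFACE

Orientations are given as a rotation vector (axis times angle).
In Python, from cell import state, grab_frame, robot, recognise gives the robot as it stands.
- The arm moves only by the tool send_rows, never from a script. Its argument "series" is a list of rows, each a list of 3 entries, a list of its own where there are three numbers: the gripper command: -1 is fully open, 1 is shut, values between are in proportion, then the shift along the tool's x, y, z normalised to -1 to 1, where 1 is 2 cm, then the turn about the tool's z normalised to -1 to 1, where 1 is 0.15 rad. A call has 1 to 5 rows; each row shifts and turns the commanded pose from where the row before left it, along the tool's axes as they then stand; what a row does not reach is not made up. A row lasts 1/10 s, in which the tool goes at most 50 mm and 8.59 degrees, less where a joint would pass 70% of its speed; a pose out of reach is approached as far as the arm can. A call with a number of a shift or a turn outside -1 to 1 is refused whole. A call with a gripper value outside its range is refused whole. The fingers move at their own pace and stop on an object; "force" is the grip in N (left out, the last holds). Time passes only in rows, so rows that do not move let the fingers close. It gives the time, the measured TCP pose, the force, the opening and the grip force at its end, in the units of the state.
- state(): the state, without advancing time (a new reading comes with each control period).
- grab_frame(name): name is "scene" or "top" or "wrist"; returns a dict with "frame" (420x560x3 uint8, blue, green, red), "depth" (420x560 float32, mm along the optical axis (not along the pixel's ray), 0 where there is no reading), "vfov" (degrees; the focal length in pixels is half the picture's height over the tangent of half this angle, whatever the lens; pixels are square), "cx", "cy" (the principal point, pixels), "camera_from_world" (4x4, takes a point from world to camera coordinates); the wrist camera has in their place "hand_eye" (4x4, takes a point from camera to tool coordinates, whose origin is the TCP and whose axes are the flange's). Camera axes: x right, y down, z forward; pixel columns grow to the right and rows downward; lengths in mm; the calibration is good to about 2 mm. A picture is of the moment at which its call begins: read the wrist's pose just before it.
- robot.sign_off(): hands the job in; it is judged then, once.
Trained networks look in the newest picture that a camera, given by its name, has taken for a name from the list of things; names that differ only in an ending like _2 or _b are one class to them, and where a whole thing is asked for, a point or a joint stands for the part that bears it (a point fixed in the world has none). Each returns a list of dicts, best first, with "conf" (0 to 1); they miss things now and then, are a little off and sometimes report something else, mostly with a low value. They report only what shows in the picture. A call takes as long as a camera call. They do not tell look-alikes from the thing itself.
- recognise(camera, thing): "xy" ([column, row] in pixels, amid what is visible of it).
The state is a dict: "time": time; "joint_pos": joint angles; "joint_vel": joint speeds; "joint_torque": joint torques, N m; "ee_pos": TCP position; "tool_rot": TCP orientation; "force": force on the tool from outside, world axes, zero at the start; "moment": the same for the moment, N m; "finger_gap": opening from 0.0 (shut) to 1.0 (fully open); "grip_force": force on a finger pad.
Only numpy, scipy, OpenCV 4.12 (cv2) and the standard library are available. Lean on these libraries where they do the work, as an engineer would, in place of code of your own. Each camera call takes 0.05 s, during which the arm holds its last target. There are 200 camera calls.

## Working session

There is one attempt and no reset: what is moved stays moved. The work goes in short steps, Python scripts to look and compute and a tool call to move; the robot and the scene stay as the last step left them, time stands still between calls to the robot, and variables do not carry over. Pictures are saved under pics/ and viewed, at most 10 in all, crops included, and the job is handed in when it is done.

Besides the shell and the picture viewer there is one more tool, called after "Call:" as a command line: name --argument value ..., lists and objects as JSON in quotes. send_rows: Moves the arm, as the interface text tells. Scaled input: -1 to 1 covers 2 cm each way for a shift and 0.15 rad each way for a turn. Its arguments: {"type":"object","properties":{"series":{"type":"array","items":{"type":"array"}},"force":{"type":"number"}},"required":["series"]}

```bash
mkdir -p pics; ls
cat > h.py <<'E'
import numpy as np, cv2
from cell import state, grab_frame, robot, recognise
from scipy.spatial.transform import Rotation as R
def T(f,s=None):
    if 'camera_from_world' in f: return np.linalg.inv(np.array(f['camera_from_world']))
    M=np.eye(4); M[:3,:3]=R.from_rotvec(s['tool_rot']).as_matrix(); M[:3,3]=s['ee_pos']
    return M@np.array(f['hand_eye'])
def cloud(f,s=None):
    d=f['depth'];h,w=d.shape;fl=h/2/np.tan(np.radians(f['vfov'])/2)
    v,u=np.mgrid[:h,:w]
    P=np.stack([(u-f['cx'])/fl*d,(v-f['cy'])/fl*d,d,np.ones_like(d)],-1)
    W=(P@T(f,s).T)[...,:3]; W[d<=0]=np.nan
    return W
E
python3 - <<'E'
from h import *
s=state();print({k:np.round(v,3) for k,v in s.items()})
for c in ['scene','top']:
    f=grab_frame(c);cv2.imwrite(f'pics/{c}0.png',f['frame']);np.savez(f'{c}0.npz',**f)
    W=cloud(f)
    print(c,np.round(T(f)[:3,3]))
    for n in ['case_orange','case_blue','case_green','case_grey_l','rack','mat','spray_can','tea_mug']:
        for r in recognise(c,n)[:4]:
            x,y=map(int,r['xy']);print(n,round(r['conf'],2),x,y,np.round(W[y,x]))
E
```

```text
pics
{'time': np.float64(0.0), 'joint_pos': array([-1.203,  0.69 , -0.195,  1.566,  0.157,  0.902, -0.215]), 'joint_vel': array([ 0.002,  0.001, -0.003,  0.001, -0.   ,  0.002, -0.001]), 'joint_torque': array([ 0.0000e+00, -5.2755e+01, -1.2670e+00, -1.5342e+01, -5.3000e-02,
        7.0000e-03,  0.0000e+00]), 'ee_pos': array([204.592, 589.891, 237.911]), 'tool_rot': array([-5.220e-01, -3.098e+00,  3.000e-03]), 'force': array([ 0.771, -0.163, -0.552]), 'moment': array([ 0.019,  0.057, -0.046]), 'grip_force': np.float64(0.0), 'finger_gap': np.float64(0.999)}
scene [  -8. -359.  867.]
case_orange 0.97 275 186 [560.  34. 155.]
case_orange 0.89 341 223 [nan nan nan]
case_blue 0.66 261 177 [561.  71. 163.]
case_green 0.88 246 168 [561. 110. 170.]
case_green 0.39 176 194 [505. 300.  30.]
case_grey_l 0.83 232 163 [564. 152. 162.]
case_grey_l 0.56 298 190 [564. -22. 170.]
rack 0.84 273 225 [558.  43.  18.]
mat 0.98 369 346 [ 408. -284.    4.]
spray_can 0.56 409 219 [ 646. -244.  131.]
tea_mug 0.97 180 192 [518. 298.  27.]
top [187. -14. 831.]
case_orange 0.98 268 177 [570.  36. 175.]
case_orange 0.63 340 191 [ 567. -108.  142.]
case_blue 0.81 249 180 [561.  72. 173.]
case_green 0.65 229 175 [568. 111. 176.]
case_grey_l 0.66 288 181 [563.  -3. 176.]
case_grey_l 0.61 207 170 [576. 155. 176.]
rack 0.75 248 220 [550.  85.   7.]
mat 0.87 409 295 [ 403. -274.    2.]
spray_can 0.58 397 161 [ 650. -227.  135.]
tea_mug 0.72 152 224 [518. 296.  25.]
```

Run:
```python
import cv2
a=cv2.imread('pics/scene0.png')[90:400,130:470];b=cv2.imread('pics/top0.png')[110:380,120:480]
cv2.imwrite('pics/s1.png',cv2.resize(a,None,fx=1.9,fy=1.9,interpolation=2));cv2.imwrite('pics/t1.png',cv2.resize(b,None,fx=2.2,fy=2.2,interpolation=2))
```

```text
(no output)
```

View pics/s1.png

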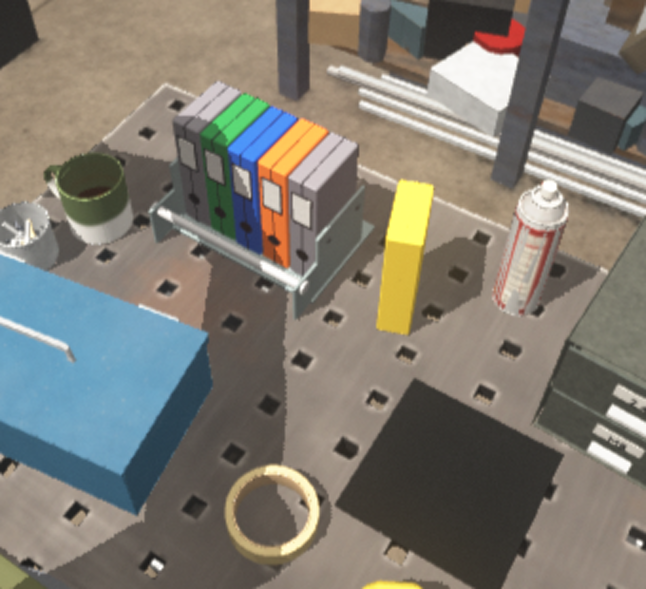

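View pics/t1.png

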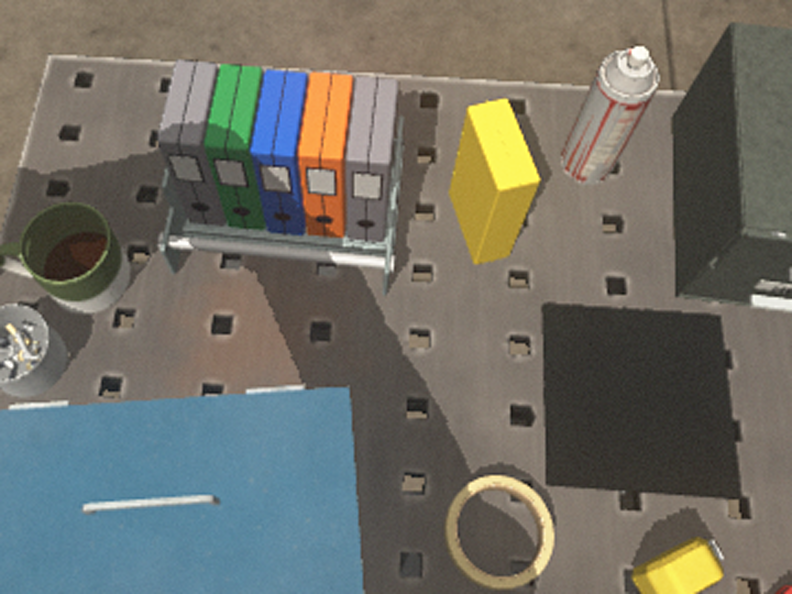

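Candidates for the orange case: the orange one in the rack, second from right (scene 275,186; top 268,177), and the yellow look-alike standing free to its right (scene 341,223; top 340,191). There is also a small yellow block near the bottom of the top view. The one in the rack is orange with a framed white label, so I choose it; next I measure the geometry.

Run:
```python
from h import *
Ws=[];Cs=[]
for c in ['top','scene']:
    f=dict(np.load(f'{c}0.npz'));W=cloud(f);Ws.append(W.reshape(-1,3));Cs.append(cv2.cvtColor(f['frame'],cv2.COLOR_BGR2HSV).reshape(-1,3))
    P,H=Ws[-1],Cs[-1]
    m=(P[:,2]>168)&(P[:,2]<184)&(P[:,0]>480)&(P[:,0]<680)&(P[:,1]>-50)&(P[:,1]<200)
    r=cv2.minAreaRect(P[m][:,:2].astype(np.float32));print(c,'row',r,np.median(P[m][:,2]))
    for n,lo,hi in [('orange',5,18),('blue',105,125),('green',50,80)]:
        k=m&(H[:,0]>=lo)&(H[:,0]<=hi)&(H[:,1]>150)
        print(n,k.sum(),[np.round(v,1) for v in cv2.minAreaRect(P[k][:,:2].astype(np.float32))],np.round((P[k].min(0)+P[k].max(0))/2,1))
    k=(P[:,2]<14)&(P[:,2]>-8)&(H[:,2]<60)&(abs(P[:,0]-405)<140)&(abs(P[:,1]+278)<140)
    im=np.zeros((300,300),np.uint8);q=(P[k][:,:2]-[255,-428]).astype(int);im[q[:,0].clip(0,299),q[:,1].clip(0,299)]=255
    im=cv2.morphologyEx(cv2.morphologyEx(im,cv2.MORPH_CLOSE,np.ones((9,9))),cv2.MORPH_OPEN,np.ones((25,25)))
    cs=max(cv2.findContours(im,0,1)[0],key=cv2.contourArea);r=cv2.minAreaRect(cs);print('mat',r[0][1]+255,r[0][0]-428,r[1],r[2])
P=np.vstack(Ws);P=P[~np.isnan(P).any(1)]
hm=np.full((22,24),-1.)
i=((P[:,0]-150)//30).astype(int);j=((P[:,1]+430)//35).astype(int);ok=(i>=0)&(i<22)&(j>=0)&(j<24)
np.maximum.at(hm,(i[ok],j[ok]),P[ok,2])
print('y    ',[int(-430+35*j) for j in range(24)])
for a in range(21,-1,-1):print(150+30*a,' '.join(f'{int(v):4d}' for v in hm[a]))
```

```text
top row ((605.3198852539062, 81.03599548339844), (208.2545928955078, 93.21221160888672), 87.5679931640625) 175.72601972770838
orange 793 [array([603.5,  38.9]), array([40. , 89.2]), np.float64(87.7)] [603.6  39.1 173.7]
blue 705 [array([603. ,  80.6]), array([39.6, 88.7]), np.float64(87.4)] [603.4  81.5 173.7]Traceback (most recent call last):
  File "<stdin>", line 10, in <module>
    return umr_minimum(a, axis, None, out, keepdims, initial, where)
ValueError: zero-size array to reduction operation minimum which has no identity
```

```bash
cat > m.py <<'E'
from h import *
Ws=[]
for c in ['top','scene']:
    f=dict(np.load(f'{c}0.npz'));W=cloud(f);P=W.reshape(-1,3);Ws.append(P);H=cv2.cvtColor(f['frame'],cv2.COLOR_BGR2HSV).reshape(-1,3)
    m=(P[:,2]>168)&(P[:,2]<184)&(P[:,0]>480)&(P[:,0]<680)&(P[:,1]>-50)&(P[:,1]<200)
    r=cv2.minAreaRect(P[m][:,:2].astype(np.float32));print(c,'row',np.round(r[0],1),np.round(cv2.boxPoints(r)).tolist())
    k=m&(H[:,0]>=5)&(H[:,0]<=18)&(H[:,1]>150)
    print('orange',k.sum(),np.round(cv2.minAreaRect(P[k][:,:2].astype(np.float32))[0],1))
    k=(P[:,2]<14)&(P[:,2]>-8)&(H[:,2]<60)&(abs(P[:,0]-405)<140)&(abs(P[:,1]+278)<140)
    im=np.zeros((300,300),np.uint8);q=(P[k][:,:2]-[255,-428]).astype(int);im[q[:,0].clip(0,299),q[:,1].clip(0,299)]=255
    im=cv2.morphologyEx(cv2.morphologyEx(im,cv2.MORPH_CLOSE,np.ones((9,9))),cv2.MORPH_OPEN,np.ones((25,25)))
    cs=max(cv2.findContours(im,0,1)[0],key=cv2.contourArea);r=cv2.minAreaRect(cs);print('mat',r[0][1]+255,r[0][0]-428,r[1],r[2])
P=np.vstack(Ws);P=P[~np.isnan(P).any(1)]
hm=np.full((22,24),-1.)
i=((P[:,0]-150)//30).astype(int);j=((P[:,1]+430)//35).astype(int);ok=(i>=0)&(i<22)&(j>=0)&(j<24)
np.maximum.at(hm,(i[ok],j[ok]),P[ok,2])
print('y   ',' '.join(f'{-430+35*j:4d}' for j in range(24)))
for a in range(21,-1,-1):print(150+30*a,' '.join(f'{int(v):4d}' for v in hm[a]))
E
python3 m.py
```

```text
top row [605.3  81. ] [[554.0, -21.0], [647.0, -25.0], [656.0, 183.0], [563.0, 187.0]]
orange 793 [603.5  38.9]
mat 413.0 -274.5 (176.0, 177.0) 90.0
scene row [604.   79.5] [[554.0, -25.0], [647.0, -28.0], [654.0, 184.0], [561.0, 187.0]]
orange 190 [602.2  39.8]
mat 414.0 -277.5 (174.0, 175.0) 90.0
y    -430 -395 -360 -325 -290 -255 -220 -185 -150 -115  -80  -45  -10   25   60   95  130  165  200  235  270  305  340  375
780   -1   -1   -1   -1   -1   -1   -1   -1   -1   -1   -1   -1   -1   -1   -1   -1   -1   -1   -1   -1   -1   -1   -1   -1
750   -1   -1    1    3    5    3    3    4    4    3    3    2    3    2    1    2   -1    0   -1    3    3    4    4    2
720  173  172  173    4    2    1    4    3    3    4    3    5    5    0   -1   -1   -1   -1   -1    3    4    3    3    2
690  173  173  173    3  167  181    3    3    2    3    3    4    2   -1   -1   -1   -1   -1   -1    2    3    3    3    2
660  174  173  173    3  181  200  177    3    4    2    3    9   -1   -1   -1   -1   -1   -1   -1    4    3    3    3    3
630  173  174  173    3  168  184  165    3  172  171  
[... 1352 characters left out ...]
   27   27    3  102  110  111  111  112  110  111  111  111  111  110    2    2
270  428    2  732  701   62    3   29   28    4   27    6  110  111  110  111  135  134  110  111  111  111  110    3    3
240   22  735  734  701   68    3   28   29   27   27    3  110  111  112  111  134  136  135  131  111  111  110    3    3
210   21   22   20   67   69    4    4   28   27   24    3  110  111  111  111  110  111  111  111  111  112  110    3    2
180   22   23   21    3    2    4    3    3    3    4    3  110  110  110  111  111  112  110  111  112  111  109    2    3
150   20   21    3    3    2    3    2    3    3    5    3    3    4    5    3    3  110  110  111  111  111    5    3    2
```

View pics/scene0.png

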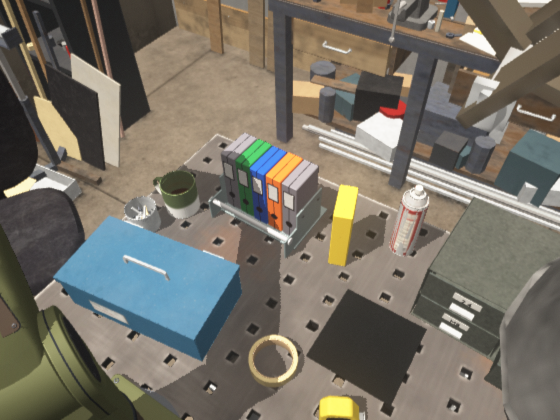

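Run:
```python
from h import *
for c in ['top','scene']:
    f=dict(np.load(f'{c}0.npz'));W=cloud(f);z=np.nan_to_num(W[...,2],nan=-1)
    m=((z>250)&(W[...,0]<1200)).astype(np.uint8)
    n,l,st,ce=cv2.connectedComponentsWithStats(m)
    for i in range(1,n):
        if st[i,4]>60:
            P=W[l==i];print(c,st[i],np.round(np.percentile(P,2,axis=0)),np.round(np.percentile(P,98,axis=0)),f['frame'][l==i].mean(0).round())
```

```text
scene [ 455    0  105  133 9078] [ 257. -368.  677.] [ 374. -297.  729.] [ 87. 101. 111.]
scene [    0   224   118   196 12250] [-33. -76. 279.] [ 75.  60. 477.] [58. 83. 84.]
scene [ 499  257   61  163 8044] [ 205. -474.  426.] [ 382. -431.  500.] [ 98. 104. 108.]
```

The picture also shows nearby overhead beams and a lamp, but only above z ≈ 420 and at y < -290, clear of a low path. First I turn the tool so its y lies along the rack's x, with the fingers shut.

Call:
send_rows --series '[[1, [0, 0, 0], 1], [1, [0, 0, 0], 1], [1, [0, 0, 0], 1], [1, [0, 0, 0], 1], [1, [0, 0, 0], 1]]' --force 30

```text
time: 1.4
ee_pos: [204.6, 590.6, 238.8]
tool_rot: [-1.628, -2.686, -0.0]
force: [-0.6, 0.5, -0.5]
finger_gap: 0.57
grip_force: 0.0
```

Call:
send_rows --series '[[1, [0, 0, 0], 1], [1, [0, 0, 0], 1], [1, [0, 0, 0], 1], [1, [0, 0, 0], 0.5], [1, [0, 0, 0], 0]]'

```text
time: 1.9
ee_pos: [204.5, 590.6, 238.7]
tool_rot: [2.263, 2.179, 0.0]
force: [-0.7, -0.6, -0.2]
finger_gap: 0.115
grip_force: 0.0
```

```bash
cat > q.py <<'E'
import sys
from h import *
s=state();M=R.from_rotvec(s['tool_rot']).as_matrix()
yaw=np.degrees(np.arctan2(M[1,1],M[0,1]))
print('t',round(s['time'],2),'tcp',np.round(s['ee_pos'],1),'tooly deg',round(yaw,2),'tilt',round(np.degrees(np.arccos(-M[2,2])),2),'F',np.round(s['force'],1),'gap',round(float(s['finger_gap']),3),'gf',round(float(s['grip_force']),1),'j',np.round(s['joint_pos'],2))
if len(sys.argv)>3:
    d=M.T@(np.array(list(map(float,sys.argv[1:4])))-s['ee_pos']);print('tool delta /20mm',np.round(d/20,2))
E
python3 q.py 683 36 238
```

```text
t 1.9 tcp [204.5 590.6 238.7] tooly deg -2.17 tilt 0.01 F [-0.7 -0.6 -0.2] gap 0.115 gf 0.0 j [-1.41  0.69  0.18  1.58 -0.15  0.88 -1.22]
tool delta /20mm [-26.81  24.96   0.04]
```

Call:
send_rows --series '[[1, [-0.5, 0.46, 0], 0], [1, [-0.99, 0.92, 0], 0], [1, [-0.99, 0.92, 0], 0], [1, [-0.99, 0.92, 0], 0], [1, [-0.99, 0.92, 0], 0]]'

```text
time: 2.4
ee_pos: [285.5, 496.3, 238.9]
tool_rot: [2.262, 2.18, 0.0]
force: [0.6, 0.7, 0.0]
finger_gap: 0.002
grip_force: 0.0
```

Call:
send_rows --series '[[1, [-0.99, 0.92, 0], 0], [1, [-0.99, 0.92, 0], 0], [1, [-0.99, 0.92, 0], 0], [1, [-0.99, 0.92, 0], 0], [1, [-0.99, 0.92, 0], 0]]'

```text
time: 2.9
ee_pos: [373.4, 393.7, 238.9]
tool_rot: [2.262, 2.179, 0.0]
force: [0.4, -0.2, -0.8]
finger_gap: 0.007
grip_force: 0.0
```

Call:
send_rows --series '[[1, [-0.99, 0.92, 0], 0], [1, [-0.99, 0.92, 0], 0], [1, [-0.99, 0.92, 0], 0], [1, [-0.99, 0.92, 0], 0], [1, [-0.99, 0.92, 0], 0]]'

```text
time: 3.4
ee_pos: [461.3, 291.2, 238.9]
tool_rot: [2.262, 2.18, 0.0]
force: [-0.1, 0.2, -0.3]
finger_gap: 0.001
grip_force: 0.0
```

Call:
send_rows --series '[[1, [-0.99, 0.92, 0], 0], [1, [-0.99, 0.92, 0], 0], [1, [-0.99, 0.92, 0], 0], [1, [-0.99, 0.92, 0], 0], [1, [-0.99, 0.92, 0], 0]]'

```text
time: 3.9
ee_pos: [549.2, 188.6, 238.9]
tool_rot: [2.262, 2.179, -0.0]
force: [0.3, -0.8, 0.5]
finger_gap: 0.004
grip_force: 0.0
```

Call:
send_rows --series '[[1, [-0.99, 0.92, 0], 0], [1, [-0.99, 0.92, 0], 0], [1, [-0.99, 0.92, 0], 0], [1, [-0.99, 0.92, 0], 0], [1, [-0.99, 0.92, 0], 0]]'

```text
time: 4.4
ee_pos: [637.1, 86.2, 238.8]
tool_rot: [2.263, 2.179, -0.0]
force: [1.0, 0.5, 0.4]
finger_gap: 0.002
grip_force: 0.0
```

Call:
send_rows --series '[[1, [-0.99, 0.92, 0], 0], [1, [-0.99, 0.92, 0], 0], [1, [-0.5, 0.46, 0], 0], [1, [0, 0, 0], 0]]'

```text
time: 4.8
ee_pos: [681.3, 33.9, 238.5]
tool_rot: [2.266, 2.174, -0.001]
force: [0.4, -0.4, -0.3]
finger_gap: 0.005
grip_force: 0.0
```

```bash
python3 q.py 683 36 146
python3 - <<'E'
from h import *
s=state();f=grab_frame('wrist');cv2.imwrite('pics/w1.png',f['frame'])
W=cloud(f,s);H=cv2.cvtColor(f['frame'],cv2.COLOR_BGR2HSV)
m=(W[...,2]>165)&(W[...,2]<186)&(H[...,0]>=5)&(H[...,0]<=18)&(H[...,1]>150)
print(m.sum())
if m.sum()>50: print(cv2.minAreaRect(W[m][:,:2].astype(np.float32)),np.median(W[m][:,2]))
E
```

```text
t 4.8 tcp [681.3  33.9 238.5] tooly deg -2.36 tilt 0.09 F [ 0.4 -0.4 -0.3] gap 0.005 gf 0.0 j [-0.16  0.77  0.09  1.38 -0.07  0.99 -0.1 ]
tool delta /20mm [0.11 0.08 4.63]
387
((612.5669555664062, 22.226409912109375), (93.57785034179688, 32.96260070800781), 19.480701446533203) 174.79128240446022
```

View pics/w1.png

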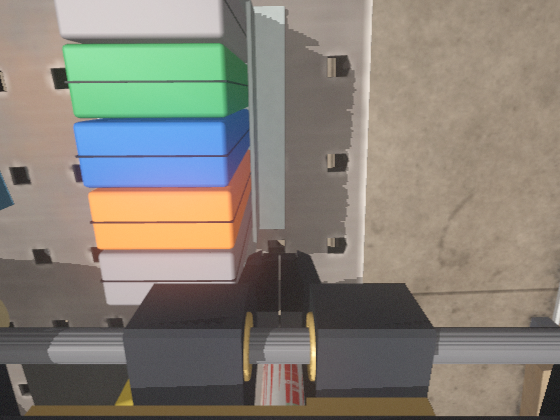

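Run:
```python
from h import *
s=state();f=grab_frame('wrist');W=cloud(f,s);H=cv2.cvtColor(f['frame'],cv2.COLOR_BGR2HSV)
o=(H[...,0]>=5)&(H[...,0]<=20)&(H[...,1]>130)
for c in (110,140,170,200,225):
    r=np.where(o[150:280,c])[0]+150; a,b=r.min(),r.max(); print(c,a,b,np.round(W[a+2,c],1),np.round(W[b-2,c],1),np.round(W[(a+b)//2,c],1))
M=np.linalg.inv(T(f,s));fl=210/np.tan(np.radians(f['vfov'])/2)
for p in ([603,39,176],[603,39,170],list(s['ee_pos'])):
    q=M@np.array(list(p)+[1]);print(p,q[:2]/q[2]*fl+[f['cx'],f['cy']])
```

```text
110 192 252 [575.4  59.2 173. ] [570.   22.5 176.1] [573.4  41.6 175.7]
140 193 252 [594.6  58.2 174.2] [589.4  21.7 175.9] [591.9  40.5 174.5]
170 194 252 [613.4  57.  175. ] [608.6  20.5 175. ] [611.1  39.3 175.2]
200 192 252 [631.8  57.2 173.5] [628.1  19.8 175.1] [630.2  39.1 174.9]
225 192 252 [647.4  56.6 173.4] [644.3  19.  174.7] [646.2  38.9 175.8]
[603, 39, 176] [156.93439282 224.35924014]
[603, 39, 170] [159.99977132 221.06480034]
[np.float64(680.4864124974349), np.float64(36.41471790757592), np.float64(238.4748051145316)] [279.28169385 271.65928329]
```

Call:
send_rows --series '[[1, [0.02, 0.08, 0.9], 0], [1, [0, 0, 1], 0], [1, [0, 0, 1], 0], [1, [0, 0, 1], 0], [1, [0, 0, 0.73], 0]]'

```text
time: 5.4
ee_pos: [681.0, 39.9, 144.9]
tool_rot: [-2.258, -2.18, 0.001]
force: [-0.9, 0.9, -0.1]
finger_gap: 0.004
grip_force: 0.0
```

Call:
send_rows --series '[[1, [0, 0, 0], 0], [1, [0, -0.3, 0], 0], [1, [0, -0.3, 0], 0], [1, [0, -0.3, 0], 0], [1, [0, -0.3, 0], 0]]'

```text
time: 5.9
ee_pos: [659.7, 38.6, 147.7]
tool_rot: [2.261, 2.177, 0.005]
force: [2.4, -0.2, 1.9]
finger_gap: 0.003
grip_force: 1.2
```

Call:
send_rows --series '[[1, [0, -0.3, 0], 0], [1, [0, -0.3, 0], 0], [1, [0, -0.3, 0], 0]]'

```text
time: 6.2
ee_pos: [640.5, 39.2, 146.5]
tool_rot: [2.263, 2.178, 0.002]
force: [1.9, -0.1, 1.5]
finger_gap: 0.007
grip_force: 1.2
```

Call:
send_rows --series '[[1, [-0.04, -0.3, 0], 0], [1, [0, -0.3, 0], 0], [1, [0, -0.3, 0], 0], [1, [0, -0.2, 0], 0], [1, [0, -0.2, 0], 0]]'

```text
time: 6.7
ee_pos: [613.7, 39.4, 145.8]
tool_rot: [-2.263, -2.178, 0.001]
force: [1.1, 0.2, 1.7]
finger_gap: 0.006
grip_force: 0.5
```

```bash
cat > tilt.py <<'E'
from h import *
f=grab_frame('top');W=cloud(f);H=cv2.cvtColor(f['frame'],cv2.COLOR_BGR2HSV)
o=(H[...,0]>=5)&(H[...,0]<=18)&(H[...,1]>150)&(W[...,1]>0)&(W[...,1]<80)&(W[...,2]>20)&(W[...,0]>400)&(W[...,0]<680)
P=W[o];print(o.sum(),'min',np.round(np.percentile(P,1,axis=0)),'max',np.round(np.percentile(P,99,axis=0)))
u=np.array([.9993,-.037]);X=(P[:,:2]-[604.5,80.3])@u
for n,lo in (('topedge',0),):
    i=np.argsort(X)[:15];print('front-most',X[i].mean(),P[i,2].mean());i=np.argsort(-P[:,2])[:15];print('highest',X[i].mean(),P[i,2].mean())
# normals via plane fits: split by ransac-ish histogram on local normals
gx=cv2.Sobel(np.nan_to_num(W).astype(np.float32),-1,1,0,ksize=5);gy=cv2.Sobel(np.nan_to_num(W).astype(np.float32),-1,0,1,ksize=5)
n=np.cross(gx[o],gy[o]);n/=np.linalg.norm(n,axis=1,keepdims=True)+1e-9;n*=np.sign(n[:,2:]+1e-9)
a=np.degrees(np.arctan2(-(n[:,:2]@u),n[:,2]));h,e=np.histogram(a,bins=np.arange(-90,95,5));print([(int(b),int(c)) for b,c in zip(e,h) if c>30])
E
python3 tilt.py
```

```text
Traceback (most recent call last):
  File "tilt.py", line 4, in <module>
    P=W[o];print(o.sum(),'min',np.round(np.percentile(P,1,axis=0)),'max',np.round(np.percentile(P,99,axis=0)))
                                        ~~~~~~~~~~~~~^^^^^^^^^^^^
IndexError: index -1 is out of bounds for axis 0 with size 0
```

Call:
send_rows --series '[[1, [-0.04, -0.2, 0], 0], [1, [0, -0.2, 0], 0], [1, [0, -0.2, 0], 0], [1, [0, -0.2, 0], 0], [1, [0, 0, 0], 0]]'

```text
time: 7.25
ee_pos: [597.6, 39.2, 146.0]
tool_rot: [-2.262, -2.178, 0.001]
force: [-0.6, -0.0, 0.5]
finger_gap: 0.001
grip_force: 0.0
```

```bash
sed -i "s/grab_frame('top')/grab_frame('scene')/; s/W\[...,0\]>400/W[...,0]>380/" tilt.py; echo "cv2.imwrite('pics/s_%d.png'%(state()['time']*100),f['frame'])" >> tilt.py; python3 tilt.py; python3 q.py; ls pics
```

```text
848 min [474.  18.  30.] max [562.  49. 196.]
front-most -129.90213875883998 146.35643656869135
highest -79.29107229613645 203.647864803465
[(-90, 32), (-75, 33), (-70, 40), (-65, 63), (-60, 69), (-55, 49), (-50, 48), (-45, 48), (-40, 34), (85, 36)]
t 7.3 tcp [598.1  39.2 146. ] tooly deg -2.17 tilt 0.03 F [0.1 0.4 0.6] gap 0.008 gf 0.0 j [-0.18  0.78  0.07  1.74 -0.08  0.63 -0.11]
s1.png
s_730.png
scene0.png
t1.png
top0.png
w1.png
```

Call:
send_rows --series '[[1, [0, 0.4, -0.5], 0], [1, [0, 0, -1], 0], [1, [0, 0, -1], 0], [1, [0, 0, -1], 0], [1, [0, 0, -1], 0]]'

```text
time: 7.8
ee_pos: [606.5, 38.9, 236.9]
tool_rot: [-2.263, -2.179, -0.0]
force: [0.5, 0.5, -0.5]
finger_gap: 0.007
grip_force: 0.0
```

Call:
send_rows --series '[[-1, [0, 0, -1], 0.47], [-1, [0, 0, 0], 1], [-1, [0, 0, 0], 1], [-1, [0, 0, 0], 1], [-1, [0, 0, 0], 1]]'

```text
time: 8.3
ee_pos: [606.6, 38.9, 256.2]
tool_rot: [-2.858, -1.304, -0.0]
force: [-0.2, -0.4, 0.5]
finger_gap: 0.434
grip_force: 0.0
```

Call:
send_rows --series '[[-1, [0, 0, 0], 1], [-1, [0, 0, 0], 1], [-1, [0, 0, 0], 1], [-1, [0, 0, 0], 1], [-1, [0, 0, 0], 1]]'

```text
time: 8.8
ee_pos: [606.6, 39.1, 256.1]
tool_rot: [-3.137, -0.167, -0.0]
force: [-0.2, -0.3, -0.9]
finger_gap: 0.893
grip_force: 0.0
```

Call:
send_rows --series '[[-1, [-1, 0, 0], 1], [-1, [-1, 0, 0], 0], [-1, [-1, 0, 0], 0], [-1, [-1, 0, 0], 0], [-1, [-0.6, 0, 0], 0]]'

```text
time: 9.3
ee_pos: [513.2, 39.6, 256.1]
tool_rot: [-3.141, 0.059, 0.002]
force: [0.5, -0.4, 0.1]
finger_gap: 1.002
grip_force: 0.0
```

```bash
python3 q.py 513 42.5 245;  python3 - <<'E'
from h import *
s=state();f=grab_frame('wrist');cv2.imwrite('pics/w2.png',f['frame']);W=cloud(f,s);H=cv2.cvtColor(f['frame'],cv2.COLOR_BGR2HSV)
o=(H[...,0]>=5)&(H[...,0]<=20)&(H[...,1]>130)&(W[...,2]>60)&(W[...,2]<215)
u=np.array([.9993,-.037]);v=np.array([.037,.9993]);D=W[...,:2]-[604.5,80.3];X=D@u;Y=D@v
Z=W[...,2];print(o.sum())
for x in range(-150,-30,10):
    k=o&(abs(X-x)<4)
    if k.sum()>10: print(x,k.sum(),'z',np.round(np.percentile(Z[k],[5,50,95]),1),'y',np.round(np.percentile(Y[k],[3,97]),1))
E
```

```text
t 9.3 tcp [513.2  39.6 256.1] tooly deg -92.15 tilt 0.07 F [ 0.5 -0.4  0.1] gap 1.002 gf 0.0 j [-0.51  0.58  0.56  1.9  -0.43  0.79 -1.32]
tool delta /20mm [-0.01 -0.15  0.55]
11543
-140 195 z [137.6 140.7 143.2] y [-60.1 -24.2]
-130 278 z [145.  148.5 151.8] y [-60.3 -24. ]
-120 304 z [153.5 156.4 159.7] y [-60.4 -24. ]
-110 353 z [161.9 165.1 168.3] y [-60.3 -24.3]
-100 407 z [170.3 173.5 176.6] y [-60.3 -24. ]
-90 453 z [178.7 181.9 184.8] y [-60.4 -24. ]
-80 576 z [187.1 190.5 192.7] y [-60.3 -24.2]
-70 990 z [181.6 186.3 191. ] y [-60.3 -23.8]
-60 869 z [169.5 174.4 178.8] y [-60.3 -23.9]
-50 787 z [157.9 162.5 167. ] y [-60.3 -23.9]
-40 707 z [145.7 150.5 155.2] y [-60.6 -23.9]
```

View pics/w2.png

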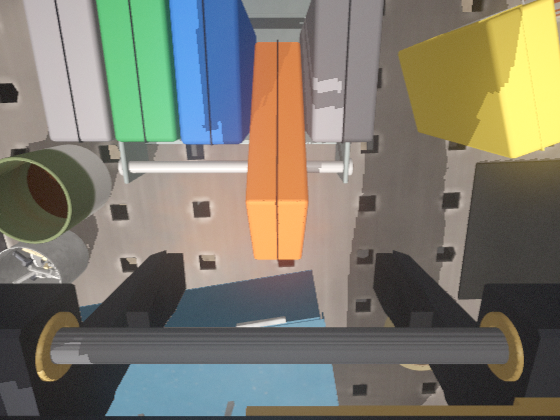

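The orange case lies on the rail, leaning about 40°: its top-back edge is near pixel (275,195), its top face spans rows 195-255, and both neighbours still stand. Next I descend and grip it across y.

Call:
send_rows --series '[[-1, [-0.37, -0.1, 0.5], 0], [-1, [0, 0, 1], 0], [-1, [0, 0, 1], 0], [-1, [0, 0, 1], 0], [-1, [0, 0, 1], 0]]'

```text
time: 9.85
ee_pos: [508.2, 41.8, 165.4]
tool_rot: [-3.141, 0.059, -0.002]
force: [-0.3, 0.4, -0.1]
finger_gap: 0.999
grip_force: 0.0
```

Call:
send_rows --series '[[-1, [0, 0, 1], 0], [-1, [0, 0, 0.55], 0], [-1, [0, 0, 0], 0]]'

```text
time: 10.15
ee_pos: [507.0, 41.6, 134.0]
tool_rot: [-3.141, 0.059, 0.003]
force: [0.3, -0.1, 0.3]
finger_gap: 1.002
grip_force: 0.0
```

```bash
python3 q.py 505.9 41.7 135
```

```text
t 10.15 tcp [507.   41.6 134. ] tooly deg -92.16 tilt 0.12 F [ 0.3 -0.1  0.3] gap 1.002 gf 0.0 j [-0.4   0.75  0.38  2.02 -0.58  0.48 -1.19]
tool delta /20mm [-0.06 -0.   -0.05]
```

Call:
send_rows --series '[[1, [0, 0, 0], 0], [1, [0, 0, 0], 0], [1, [0, 0, 0], 0], [1, [0, 0, 0], 0], [1, [0, 0, 0], 0]]' --force 25

```text
time: 10.65
ee_pos: [507.5, 41.7, 135.5]
tool_rot: [-3.141, 0.059, -0.001]
force: [0.6, -0.2, 0.1]
finger_gap: 0.567
grip_force: 0.0
```

Call:
send_rows --series '[[1, [0, 0, 0], 0], [1, [0, 0, 0], 0], [1, [0, 0, -0.1], 0], [1, [0, 0, -0.2], 0], [1, [0, 0, -0.3], 0]]'

```text
time: 11.15
ee_pos: [506.4, 41.8, 146.8]
tool_rot: [-3.141, 0.059, 0.004]
force: [-0.5, 0.2, -5.0]
finger_gap: 0.452
grip_force: 25.0
```

```bash
python3 q.py
```

```text
t 11.15 tcp [506.4  41.8 146.8] tooly deg -92.15 tilt 0.13 F [-0.5  0.2 -5. ] gap 0.452 gf 25.0 j [-0.41  0.73  0.4   2.02 -0.57  0.51 -1.21]
```

Call:
send_rows --series '[[1, [0, 0, -0.4], 0], [1, [0, 0, -0.5], 0], [1, [0, 0, -0.6], 0], [1, [0, 0, -0.6], 0], [1, [0, 0, -0.6], 0]]'

```text
time: 11.65
ee_pos: [507.4, 41.6, 202.4]
tool_rot: [-3.141, 0.059, -0.001]
force: [-0.1, -0.3, -5.0]
finger_gap: 0.453
grip_force: 25.0
```

Call:
send_rows --series '[[1, [0, 0, -0.6], 0], [1, [0, 0, -0.6], 0], [1, [0, 0, -0.6], 0], [1, [0, 0, -0.6], 0], [1, [0, 0, -0.6], 0]]'

```text
time: 12.15
ee_pos: [507.2, 41.6, 262.1]
tool_rot: [-3.141, 0.059, 0.0]
force: [1.0, 0.8, -5.2]
finger_gap: 0.448
grip_force: 25.0
```

```bash
python3 q.py 432 44 262
python3 - <<'E'
from h import *
f=grab_frame('scene');g=grab_frame('wrist')
cv2.imwrite('pics/c1.png',np.hstack([cv2.resize(f['frame'][80:380,130:430],(400,400)),cv2.resize(g['frame'][0:420,70:490],(400,400))]))
E
```

```text
t 12.15 tcp [507.2  41.6 262.1] tooly deg -92.16 tilt 0.01 F [ 1.   0.8 -5.2] gap 0.448 gf 25.0 j [-0.53  0.57  0.57  1.91 -0.42  0.79 -1.33]
tool delta /20mm [-3.76  0.02  0.  ]
```

View pics/c1.png

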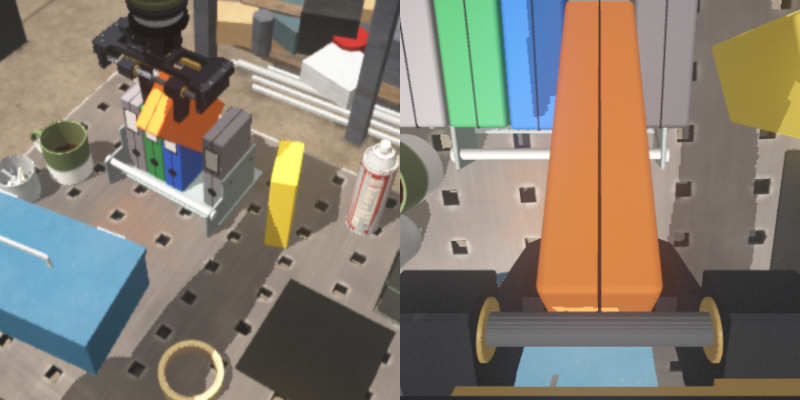

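The case is held at about 40° with the slot clear below it. I raise it a bit, draw it out forward, and turn the tool so its foot points towards -y.

Call:
send_rows --series '[[1, [-0.4, 0, -0.3], 0], [1, [-0.8, 0, -0.5], 0], [1, [-0.9, 0, -0.6], 0], [1, [-0.9, 0, -0.6], 0], [1, [-0.75, 0, -0.5], 0]]'

```text
time: 12.75
ee_pos: [430.2, 44.3, 311.2]
tool_rot: [-3.141, 0.06, 0.004]
force: [0.0, 0.4, -5.9]
finger_gap: 0.452
grip_force: 25.0
```

Call:
send_rows --series '[[1, [0, 0, 0], 0.5], [1, [0, 0, 0], 0.8], [1, [0, 0, 0], 0.8], [1, [0, 0, 0], 0.8], [1, [0, 0, 0], 0.8]]'

```text
time: 13.25
ee_pos: [431.2, 44.5, 310.9]
tool_rot: [-3.002, 0.925, 0.003]
force: [0.7, -0.6, -5.2]
finger_gap: 0.448
grip_force: 25.0
```

Call:
send_rows --series '[[1, [0, 0, 0], 0.8], [1, [0, 0, 0], 0.8], [1, [0, 0, 0], 0.8], [1, [0, 0, 0], 0.8], [1, [0, 0, 0], 0.8]]'

```text
time: 13.75
ee_pos: [431.3, 44.7, 310.9]
tool_rot: [-2.595, 1.771, 0.003]
force: [-0.8, 0.2, -5.3]
finger_gap: 0.454
grip_force: 25.0
```

```bash
python3 q.py 413 -190 312
cat > wt.py <<'E'
from h import *
s=state();f=grab_frame('wrist');W=cloud(f,s)
Mr=R.from_rotvec(s['tool_rot']).as_matrix();H=cv2.cvtColor(f['frame'],cv2.COLOR_BGR2HSV)
Q=(W-s['ee_pos'])@Mr
o=(H[...,0]>=5)&(H[...,0]<=20)&(H[...,1]>130)&(abs(Q[...,1])<17)&(Q[...,2]<160)&(Q[...,0]>-90)
# tool frame: x (foot side), z down
for x in range(-60,150,10):
    k=o&(abs(Q[...,0]-x)<2)
    if k.sum()>15: print(x,'z down',np.round(np.percentile(Q[...,2][k],[5,50,95]),1))
print('F',np.round(s['force'],1),'gf',round(float(s['grip_force']),1))
E
python3 wt.py
```

```text
t 13.75 tcp [431.3  44.7 310.9] tooly deg -158.63 tilt 0.1 F [-0.8  0.2 -5.3] gap 0.454 gf 25.0 j [-0.85  0.51  1.03  2.04 -0.56  0.91 -2.29]
tool delta /20mm [10.6   5.13 -0.07]
10 z down [-51.9 -50.3 -48.9]
20 z down [-57.5 -56.4 -54.6]
30 z down [-48.3 -45.6 -43.1]
40 z down [-36.2 -33.6 -31. ]
50 z down [-24.  -21.6 -18.9]
60 z down [-12.2  -9.5  -7. ]
70 z down [0.1 2.5 5.1]
80 z down [12.1 14.5 16.8]
90 z down [24.1 26.6 29. ]
100 z down [36.1 38.6 41.1]
110 z down [48.2 50.7 52.9]
120 z down [60.1 62.5 64.7]
F [-0.8  0.2 -5.3] gf 25.0
```

Call:
send_rows --series '[[1, [0.4, 0.2, 0], 0], [1, [0.8, 0.4, 0], 0], [1, [0.95, 0.45, 0], 0], [1, [0.95, 0.45, 0], 0], [1, [0.95, 0.45, 0], 0]]'

```text
time: 14.3
ee_pos: [425.3, -46.5, 311.2]
tool_rot: [-2.601, 1.761, 0.001]
force: [0.8, 0.1, -5.8]
finger_gap: 0.452
grip_force: 25.0
```

Call:
send_rows --series '[[1, [0.95, 0.45, 0], 0], [1, [0.95, 0.45, 0], 0], [1, [0.95, 0.45, 0], 0], [1, [0.95, 0.45, 0], 0], [1, [0.95, 0.45, 0], 0]]'

```text
time: 14.8
ee_pos: [418.4, -151.4, 311.1]
tool_rot: [-2.601, 1.761, 0.001]
force: [0.5, 0.2, -4.6]
finger_gap: 0.454
grip_force: 25.0
```

Call:
send_rows --series '[[1, [0.95, 0.48, 0], 0], [1, [0.85, 0.4, 0], 0.3], [1, [0, 0, 0.4], 0.3], [1, [0, 0, 0.8], 0.3], [1, [0, 0, 0.9], 0]]'

```text
time: 15.3
ee_pos: [415.9, -189.7, 268.4]
tool_rot: [-2.474, 1.935, 0.001]
force: [0.1, 0.0, -6.1]
finger_gap: 0.45
grip_force: 25.0
```

Call:
send_rows --series '[[1, [0, 0, 0.9], 0], [1, [0, 0, 0.9], 0], [1, [0, 0, 0.9], 0], [1, [0, 0, 0.9], 0], [1, [0, 0, 0.7], 0]]'

```text
time: 15.8
ee_pos: [415.7, -189.2, 181.9]
tool_rot: [-2.477, 1.933, 0.003]
force: [0.5, 0.2, -5.6]
finger_gap: 0.451
grip_force: 25.0
```

```bash
python3 q.py 413 -190 176
```

```text
t 15.8 tcp [ 415.7 -189.2  181.9] tooly deg -165.93 tilt 0.11 F [ 0.5  0.2 -5.6] gap 0.451 gf 25.0 j [-0.09  0.69  0.71  2.14 -0.82  0.6  -1.68]
tool delta /20mm [0.01 0.14 0.3 ]
```

Call:
send_rows --series '[[1, [0, 0, 0.3], 0], [1, [0, 0, 0], 0], [1, [0, 0, 0], 0]]' --force 17

```text
time: 16.1
ee_pos: [416.4, -190.2, 177.5]
tool_rot: [-2.475, 1.935, -0.001]
force: [-0.5, -0.5, -6.1]
finger_gap: 0.45
grip_force: 17.0
```

```bash
python3 wt.py | tail -6
```

```text
80 z down [12.3 14.7 17. ]
90 z down [24.4 26.8 29.2]
100 z down [36.5 39.  41.3]
110 z down [48.7 50.9 53.4]
120 z down [60.5 63.  65.3]
F [-0.5 -0.5 -6.1] gf 17.0
```

Call:
send_rows --series '[[1, [0, 0, 0], 0], [1, [0, 0, 0], 0]]' --force 13

```text
time: 16.35
ee_pos: [416.6, -190.1, 177.5]
tool_rot: [-2.474, 1.935, -0.001]
force: [0.0, 0.7, -5.5]
finger_gap: 0.453
grip_force: 13.0
```

```bash
python3 wt.py | tail -6
```

```text
80 z down [12.4 14.7 17. ]
90 z down [24.4 26.8 29.3]
100 z down [36.4 38.9 41.3]
110 z down [48.7 51.1 53.4]
120 z down [60.8 63.  65.5]
F [ 0.   0.7 -5.5] gf 13.0
```

Call:
send_rows --series '[[1, [0, 0, 0.4], 0], [1, [0, 0, 0.35], 0], [1, [0, 0, 0], 0]]' --force 10

```text
time: 16.7
ee_pos: [415.8, -189.8, 161.1]
tool_rot: [2.474, -1.936, -0.003]
force: [-0.1, -0.3, -5.1]
finger_gap: 0.455
grip_force: 10.0
```

```bash
python3 wt.py | tail -5
```

```text
40 z down [-41.  -36.3 -28.9]
50 z down [-0.2  7.7 16.8]
60 z down [46.5 53.9 62.4]
70 z down [ 92.4 100.  108.5]
F [-0.1 -0.3 -5.1] gf 10.0
```

Call:
send_rows --series '[[1, [0, 0, 0], 0], [1, [0, 0, 0], 0]]' --force 8.5

```text
time: 16.95
ee_pos: [416.3, -190.2, 162.1]
tool_rot: [2.474, -1.936, 0.001]
force: [1.0, -0.3, -5.6]
finger_gap: 0.452
grip_force: 8.5
```

```bash
python3 wt.py | tail -5
```

```text
10 z down [-31.9 -31.  -30. ]
20 z down [-91.4 -30.6 -29.6]
30 z down [-30.9 -30.  -29.1]
40 z down [-30.3 -28.9 114.3]
F [ 1.  -0.3 -5.6] gf 8.5
```

The case swung upright in the grip. I firm up the grip and measure it.

Call:
send_rows --series '[[1, [0, 0, 0], 0], [1, [0, 0, 0], 0], [1, [0, 0, 0], 0]]' --force 20

```text
time: 17.3
ee_pos: [416.3, -190.1, 162.2]
tool_rot: [-2.474, 1.936, -0.0]
force: [0.4, 0.1, -5.2]
finger_gap: 0.452
grip_force: 20.0
```

```bash
cat >> wt.py <<'E'
k=o&(Q[...,2]>-37)&(Q[...,2]<-24)&(Q[...,0]>0);p=np.polyfit(Q[k][:,0],Q[k][:,2],1);print('top slope rad',p[0],'z at 0',p[1],'x range',np.percentile(Q[k][:,0],[1,99]))
k=o&(Q[...,2]>0)&(Q[...,2]<120)
if k.sum()>50:p=np.polyfit(Q[k][:,2],Q[k][:,0],1);print('back slope',p,'n',k.sum())
E
python3 wt.py
python3 - <<'E'
from h import *
f=grab_frame('scene');g=grab_frame('wrist')
cv2.imwrite('pics/c2.png',np.hstack([cv2.resize(f['frame'][100:400,200:500],(400,400)),cv2.resize(g['frame'][0:420,70:490],(400,400))]))
E
python3 q.py
```

```text
-40 z down [-34.2 -33.5 -32.6]
-30 z down [-33.9 -33.2 -32.5]
0 z down [-32.5 -31.5 -30.7]
10 z down [-31.9 -31.  -30.1]
20 z down [-91.6 -30.6 -29.6]
30 z down [-30.9 -30.  -29.1]
40 z down [-30.3 -28.9 109.6]
F [ 0.4  0.1 -5.2] gf 20.0
top slope rad 0.06644130867944137 z at 0 -31.74477113694613 x range [ 0.6027062  45.67268758]
back slope [-0.05053045 44.34937081] n 1741
t 17.45 tcp [ 416.3 -190.1  162.1] tooly deg -166.07 tilt 0.0 F [-0.1  0.6 -5. ] gap 0.452 gf 20.0 j [-0.06  0.72  0.66  2.16 -0.87  0.55 -1.64]
```

View pics/c2.png

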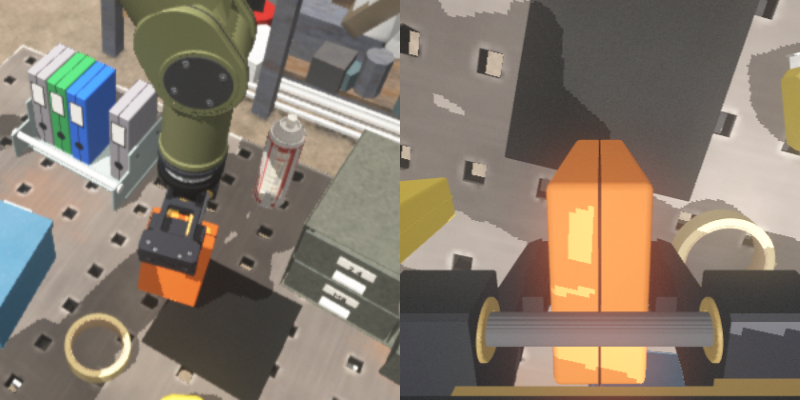

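Call:
send_rows --series '[[1, [0.3, 0.08, 0], 0], [1, [0.8, 0.2, 0], 0], [1, [0.8, 0.21, 0], 0], [1, [0.8, 0.21, 0], 0], [1, [0.8, 0.21, 0], 0]]'

```text
time: 17.95
ee_pos: [415.2, -263.6, 162.1]
tool_rot: [2.474, -1.936, 0.0]
force: [0.6, -0.3, -4.6]
finger_gap: 0.452
grip_force: 20.0
```

Call:
send_rows --series '[[1, [0.7, 0.18, 0], 0], [1, [0.3, 0.08, 0], 0], [1, [0, 0, 0.2], 0], [1, [0, 0, 0.3], 0], [1, [0, 0, 0.1], 0]]'

```text
time: 18.45
ee_pos: [415.0, -281.5, 149.1]
tool_rot: [-2.475, 1.934, 0.004]
force: [-0.1, -0.8, -5.6]
finger_gap: 0.449
grip_force: 20.0
```

```bash
python3 q.py 415.3 -283.3 147; python3 wt.py | tail -2
```

```text
t 18.45 tcp [ 415.  -281.5  149.1] tooly deg -166.0 tilt 0.16 F [-0.1 -0.8 -5.6] gap 0.449 gf 20.0 j [ 0.13  0.78  0.64  2.04 -0.83  0.6  -1.54]
tool delta /20mm [0.09 0.01 0.1 ]
top slope rad 0.06613208511267722 z at 0 -31.709287656055295 x range [ 0.46266075 45.68032035]
back slope [-0.05045659 44.34414872] n 1747
```

Call:
send_rows --series '[[1, [0.07, 0, 0.05], 0], [1, [0, 0, 0.05], 0], [1, [0, 0, 0.05], 0], [1, [0, 0, 0.05], 0], [1, [0, 0, 0], 0]]' --force 12

```text
time: 19.0
ee_pos: [415.5, -284.3, 146.0]
tool_rot: [-2.474, 1.936, 0.0]
force: [-0.7, 0.3, -4.9]
finger_gap: 0.453
grip_force: 12.0
```

Call:
send_rows --series '[[1, [0, 0, 0.05], 0], [1, [0, 0, 0.05], 0], [1, [0, 0, 0], 0]]'

```text
time: 19.3
ee_pos: [415.5, -284.5, 144.3]
tool_rot: [-2.474, 1.936, -0.0]
force: [-0.2, 0.2, -3.6]
finger_gap: 0.455
grip_force: 12.0
```

```bash
python3 wt.py | tail -3
```

```text
F [-0.2  0.2 -3.6] gf 12.0
top slope rad 0.06645623298695805 z at 0 -31.7239846304517 x range [ 0.67800223 45.63755774]
back slope [-0.05043575 44.3423417 ] n 1754
```

Contact is starting: the force dropped to -3.6 N. I continue down with a lighter grip so the foot squares itself.

Call:
send_rows --series '[[1, [0, 0, 0.05], 0], [1, [0, 0, 0.05], 0], [1, [0, 0, 0], 0]]' --force 8

```text
time: 19.65
ee_pos: [415.7, -284.1, 143.1]
tool_rot: [-2.473, 1.935, -0.001]
force: [-1.3, 2.8, 7.5]
finger_gap: 0.452
grip_force: 8.0
```

```bash
python3 wt.py | tail -3
```

```text
F [-1.3  2.8  7.5] gf 8.0
top slope rad 0.06430045687088737 z at 0 -32.62478141339795 x range [ 0.70041905 45.0039226 ]
back slope [-4.33689417e-02  4.37742685e+01] n 1850
```

Call:
send_rows --series '[[1, [0, 0, 0.05], 0], [1, [0, 0, 0], 0]]'

```text
time: 19.9
ee_pos: [415.7, -284.0, 142.2]
tool_rot: [-2.473, 1.935, -0.001]
force: [-1.1, 3.9, 9.5]
finger_gap: 0.448
grip_force: 8.0
```

```bash
python3 wt.py | tail -3
```

```text
F [-1.1  3.9  9.5] gf 8.0
top slope rad 0.06527565919741166 z at 0 -33.42603350903153 x range [ 0.75673055 44.40450102]
back slope [-3.96957957e-02  4.32379042e+01] n 1914
```

Call:
send_rows --series '[[1, [0, 0, -0.05], 0], [1, [0, 0, 0], 0], [1, [0, 0, 0], 0]]' --force 3

```text
time: 20.25
ee_pos: [415.7, -284.3, 142.4]
tool_rot: [-2.474, 1.935, -0.0]
force: [-1.1, 2.2, 3.5]
finger_gap: 0.453
grip_force: 3.0
```

```bash
python3 wt.py | tail -3
```

```text
F [-1.1  2.2  3.5] gf 3.0
top slope rad 0.0662054517488793 z at 0 -33.31609738758594 x range [ 0.67460376 44.37497116]
back slope [-4.12307737e-02  4.31691402e+01] n 1902
```

Call:
send_rows --series '[[0, [0, 0, 0], 0], [-0.2, [0, 0, 0], 0], [-0.6, [0, 0, 0], 0], [-1, [0, 0, 0], 0], [-1, [0, 0, 0], 0]]'

```text
time: 20.8
ee_pos: [415.6, -284.5, 142.0]
tool_rot: [2.474, -1.936, 0.0]
force: [1.1, -0.6, -0.2]
finger_gap: 0.842
grip_force: 0.0
```

```bash
python3 wt.py | tail -3; python3 q.py
```

```text
F [ 1.1 -0.6 -0.2] gf 0.0
top slope rad 0.04331237420848377 z at 0 -32.1915035152615 x range [ 0.41946638 37.29656004]
back slope [4.98539354e-04 3.70889897e+01] n 2641
t 20.85 tcp [ 415.6 -284.5  142.1] tooly deg -166.07 tilt 0.01 F [ 0.4 -0.9 -0.4] gap 0.884 gf 0.0 j [ 0.15  0.79  0.63  2.04 -0.85  0.59 -1.52]
```

Call:
send_rows --series '[[-1, [0, 0, 0], 0], [-1, [0, 0, -0.3], 0], [-1, [0, 0, -0.8], 0], [-1, [0, 0, -1], 0], [-1, [0, 0, -1], 0]]'

```text
time: 21.35
ee_pos: [415.3, -284.4, 205.1]
tool_rot: [2.474, -1.936, -0.001]
force: [0.5, 0.0, 0.1]
finger_gap: 1.003
grip_force: 0.0
```

Call:
send_rows --series '[[-1, [0, 0, -1], 0], [-1, [-1, 0, -0.5], 0], [-1, [-1, 0, 0], 0], [-1, [-1, 0, 0], 0], [-1, [-1, 0, 0], 0]]'

```text
time: 21.85
ee_pos: [396.0, -206.1, 234.6]
tool_rot: [-2.474, 1.936, -0.001]
force: [-0.4, 0.6, -0.6]
finger_gap: 0.998
grip_force: 0.0
```

Call:
send_rows --series '[[-1, [-1, 0, 0], 0], [-1, [-1, 0, 0], 0], [-1, [-1, 0, 0], 0], [-1, [0, 0, 0], 0]]'

```text
time: 22.25
ee_pos: [380.9, -146.1, 234.1]
tool_rot: [-2.476, 1.932, 0.004]
force: [-1.2, -0.5, -0.2]
finger_gap: 0.996
grip_force: 0.0
```

```bash
python3 - <<'E'
from h import *
f=grab_frame('scene');g=grab_frame('top')
cv2.imwrite('pics/c3.png',np.hstack([cv2.resize(f['frame'][100:400,200:500],(400,400)),cv2.resize(g['frame'][110:360,200:450],(400,400))]))
for n,f in (('scene',f),('top',g)):
    W=cloud(f);H=cv2.cvtColor(f['frame'],cv2.COLOR_BGR2HSV)
    m=(W[...,2]>168)&(W[...,2]<184)&(H[...,0]>=5)&(H[...,0]<=18)&(H[...,1]>150)&(W[...,1]<-200)&(W[...,0]<500)
    if m.sum()>30:print(n,m.sum(),cv2.minAreaRect(W[m][:,:2].astype(np.float32)))
E
python3 q.py
```

```text
scene 334 ((410.66845703125, -276.8545837402344), (43.29625701904297, 90.2247314453125), 15.017861366271973)
top 284 ((411.70111083984375, -275.78082275390625), (40.07451629638672, 87.44156646728516), 13.850518226623535)
t 22.35 tcp [ 382.2 -148.9  234.5] tooly deg -166.04 tilt 0.07 F [ 0.1 -0.6  0.3] gap 0.999 gf 0.0 j [-0.26  0.57  0.84  2.21 -0.71  0.66 -1.8 ]
```

View pics/c3.png

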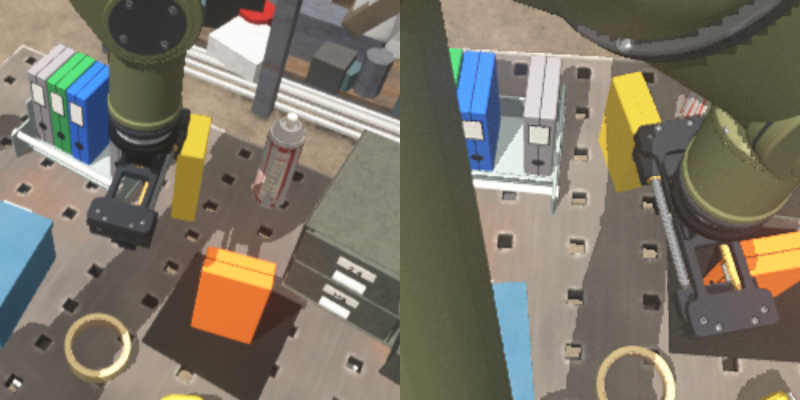

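The orange case stands upright in the middle of the mat (left half, about (235,295)). Four cases are still upright in the rack and the can is in place; the gripper is open, clear and touching nothing. I hand the job in.

```bash
python3 -c "
from cell import robot
print(robot.sign_off())"
```

```text
the job is handed in; nothing more can be done
None
```

The orange case was tipped onto the rail, pulled free and set down upright within a few mm of the mat's centre. The other four cases still stand in the rack, the can looked undisturbed and the arm kept clear of the mug, and the job was handed in at about 22 s of the 59 s limit; the sign-off gave no verdict.

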